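Set the row gauge for sowing

ROBOT

A 6-joint arm with a two-finger parallel gripper is mounted at the origin on the work surface. World frame = base frame: x ahead of the robot, y to its left, z up, the work surface at z = 0. Lengths are in mm, angles in rad, forces in N, time in s.
With the tool pointing down it reaches from about 275 to 750 mm from the base axis. Payload 10.2 kg.
Tool frame: the origin (TCP) lies at the very end of the fingers, on their centre line; the grasp point (between the pads) lies 19 mm behind it (ctrl.grip_depth is the distance from the TCP to the grasp point, in mm); z points along the fingers, x is the direction in which the jaws open and shut, and the axes are right-handed (so a half turn about z gives the same grasp; the last joint's range is limited). The gripper opens to 85 mm and grips with 20 to 120 N. Pads are 22 mm wide; open, the fingers measure 114 mm over their backs; the gripper's body (76 mm by 85 mm) begins 54 mm behind the grasp point. The pads swing forward as they close: fully open they stand 13 mm farther back than shut.
Start: joints at [-1.331, 0.313, 1.498, -0, 1.331, -0.223], TCP at [234.378, -469.785, 231.294] pointing down, gripper open.
Joint ranges: [-2.94, 2.94], [-0.97, 2.17], [0.19, 2.56], [-1.23, 4.37], [0.02, 3.11], [-2.88, 2.88]. Speed limits (rad/s): [2.39, 2.39, 3.01, 3.14, 3.14, 3.14].

INTERFACE

Orientations are given as a unit quaternion [w, x, y, z].
In Python, from rig import ctrl gives the robot as it stands.
- The arm moves only by the tool play_rows, never from a script. Its argument "motion" is a list of rows, each a list of 2 entries, a list of its own where there are three numbers: the shift along the tool's x, y, z in mm, then the turn, a rotation vector about the tool's x, y, z in degrees. A call has 1 to 20 rows; each row shifts and turns the commanded pose from where the row before left it, along the tool's axes as they then stand; what a row does not reach is not made up. A row lasts 1/12 s, in which the tool goes at most 41.7 mm and 7.16 degrees, less where a joint would pass 70% of its speed; a pose out of reach is approached as far as the arm can. A call with a gripper value outside its range is refused whole. "fingers" is the finger opening in mm, from 0 to 85.4, set as the call begins (left out, the last holds). The fingers move at their own pace and stop on an object; "squeeze" is the grip in N (left out, the last holds). Time passes only in rows, so rows that do not move let the fingers close. It gives the time, the measured TCP pose, the force and the opening at its end, in the units of the state.
- ctrl.sense(): the state, without advancing time (a new reading comes with each control period).
- ctrl.capture(name): name is "scene" or "top" or "wrist"; returns the picture (384x512x3 uint8, red, green, blue); there is no depth.
- ctrl.get_calibration(name): a dict with "K" (3x3 intrinsics, pixels), "R" (3x3) and "t" (3): a world point X has camera coordinates R X + t; the wrist camera has in their place "tool_from_camera" (4x4, takes a point from camera to tool coordinates, whose origin is the TCP and whose axes are the tool frame's). Camera axes: x right, y down, z forward; pixel columns grow to the right and rows downward; lengths in mm; the calibration is good to about 2 mm. A picture is of the moment at which its call begins: read the wrist's pose just before it. get_calibration takes no time and is no camera call.
- ctrl.finish_job(): hands the job in, once; it reports no verdict.
Trained networks look in the newest picture that a camera, given by its name, has taken for a name from the list of things; names that differ only in an ending like _2 or _b are one class to them, and where a whole thing is asked for, a point or a joint stands for the part that bears it (a point fixed in the world has none). Each returns a list of dicts, best first, with "p" (0 to 1); they miss things now and then, are a little off and sometimes report something else, mostly with a low value. They report only what shows in the picture. A call takes as long as a camera call.
- ctrl.spot_in(camera, name): "position" ([column, row] as shares, 0 to 1, of the picture: columns of its width, rows of its height, amid what is visible of it).
The state is a dict: "time_s": time; "joints": joint angles; "dq": joint speeds; "tau": joint torques, N m; "eef_pos": TCP position; "ee_rot": TCP orientation; "force": force on the tool from outside, world axes, zero at the start; "wrist_torque": the same for the moment, N m; "grip_width": opening from 0.0 (shut) to 1.0 (fully open).
Only numpy, scipy, OpenCV 4.12 (cv2) and the standard library are available. Lean on these libraries where they do the work, as an engineer would, in place of code of your own. Each camera call takes 0.05 s, during which the arm holds its last target. There are 200 camera calls.

TASK

Set the sprung row gauge for the next row of seed: flip the lid of the grey box right back until it rests on its stop, press the lock button inside fully down, then draw the telescoping arm out by its upright post until its pointer is level with the little steel clip on the scale. Finish while still holding the arm by its post at that mark, because it springs back if let go; leave the lid open, do not shift the clip, do not force the arm while it is locked, and leave everything else on the bench where it stands.

Things in the scene. Friction and masses are not known exactly. Their poses are not given: they have to be found in the camera images.
- gauge: The row gauge, fixed to the bench; place and yaw vary. Origin: on the bench under the centre of its grey plastic box (180 x 150 mm in x, y, rim 105 mm high, walls 4 mm, flip-top lid 8 mm thick). Its -y is the way the arm is drawn out, +x the side away from the robot, where the scale lies, z up. A fixed sleeve 26 mm square (to y = -122 mm, centre 55 mm up) carries the steel arm, 14 mm square.
- scale_zero (a point): Point on top of the scale at its first tick, level with the pointer when the arm is home. The scale: a white bar 30 mm wide, parallel to the arm and 62 mm to its +x, top 40 mm above the bench, from 130 to 370 mm to -y of the gauge's origin, with black ticks every 10 mm, longer every 50 mm. It has the gauge's axes.
- lid (a joint): Angle of the lid, rad: 0 shut, 1.85 open on its stop (leaning back 16 degrees past upright). The hinge runs along the gauge's x on the box's +y rim, so the lid opens upwards and over towards +y; it moves freely, has no catch, and falls shut if let go short of upright, or onto its stop if let go past upright.
- lid_hinge (a point): Middle of the lid's hinge line, 75 mm to +y of the gauge's origin and 105.5 mm up. With the lid shut its axes are those of the gauge.
- lid_handle (a point): Middle of the black bar handle on top of the lid near its free edge: a round bar 10 mm thick, 84 mm long between two legs, along the gauge's x; its axis is 42 mm above the lid's top face, 145 mm from the hinge line along the lid and 50 mm above the hinge line (lid shut). The axes turn with the lid.
- button (a joint): Travel of the lock button, m: 0 up (arm locked), 0.010 fully down. It goes down against about 3 N of friction and stays where it is left; the arm is free once it is past about 0.007.
- button_top (a point): Centre of the lock button's top face: a black cylinder 32 mm in diameter, pressed straight down, standing 14 mm proud of its round collar (44 mm across) on a metal housing 50 mm wide in the middle of the box; up, its top is 90 mm above the bench, 15 mm below the box's rim.
- boom (a joint): Extension of the telescoping arm, m: 0 pushed home (at the start), at most 0.200, growing as it is drawn out to the gauge's -y. A spring pulls it home with 4 to 5.6 N; locked, it moves only about 1 mm.
- post: The arm's upright grip: a black round post 18 mm in diameter and 48 mm tall at the arm's outer end, which swivels freely about its own axis. Its origin is the centre of its foot, 64 mm above the bench, and starts 150 mm to -y of the gauge's origin; it moves with the arm. A block 24 mm square lies under it.
- post_top (a point): Centre of the post's top face, 48 mm above its foot, 112 mm above the bench.
- pointer (a point): Tip of the arm's thin pointer, a flat steel finger that reaches 57 mm to the gauge's +x from the post's axis, over the edge of the scale, 55 mm above the bench. It has the gauge's axes.
- clip (a joint): Where the clip stands on the scale, m, on the same measure as the arm: the pointer is level with the clip when boom equals clip. Somewhere from 0.07 to 0.16; it slides if pushed with more than 3 N, and must stay.
- clip_tooth (a point): Top of the upright tooth of the small steel clip that straddles the scale bar: 6 mm wide along the scale, tooth 61 mm above the bench, 72 mm to +x of the arm's line. It has the gauge's axes.
- seed_tray: Clear plastic seed tray, 160 x 220 x 50 mm, beside the scale on its far side; origin under its centre. To be left alone.
- trowel: Transplanting trowel with ash handle, 310 mm long, lying across, just beyond the outer end of the scale, handle 26 mm thick; origin at its neck. To be left alone.
- pot: Navy enamel pot, 140 mm across, 130 mm tall; origin under its centre. To be left alone.
- planter: Stainless steel bulb planter standing on its tube, with a cross handle, 228 mm tall, handle 136 mm long; origin under its centre. To be left alone.
- small_pot: Small terracotta pot, 90 mm across, 80 mm tall; origin under its centre. To be left alone.
- feed_bottle: White plastic bottle, 66 mm across, 170 mm tall; origin under its centre. To be left alone.
- label_caddy: Small open wooden caddy for labels, 90 x 120 x 60 mm; origin under its centre. To be left alone.

How it is judged:
By the outcome, as a careful person would: the job done as asked, in the order asked, and still so for the second after the job is handed in, while the arm keeps its last pose, push and grip.
It also fails if it takes over 58 s, if anything falls off the work surface, if the arm or the gripper's body presses on something with over 40 N, if the wrist force passes 120 N, or if a joint passes its speed limit or range.

## Working session

There is one attempt and no reset: what is moved stays moved. The work goes in short steps, Python scripts to look and compute and a tool call to move; the robot and the scene stay as the last step left them, time stands still between calls to the robot, and variables do not carry over. Pictures are saved under pics/ and viewed, about 8 in all and at most 12, crops included, and the job is handed in when it is done.

Besides the shell and the picture viewer there is one more tool, called after "Emit:" as name(argument=value, ...) on one line, values as JSON. play_rows: Moves the arm, as the interface text tells. Its arguments: {"type":"object","properties":{"motion":{"type":"array"},"fingers":{"type":"number"},"squeeze":{"type":"number"}},"required":["motion"]}

```bash
mkdir -p pics; ls; cat > h.py <<'E'
import numpy as np, cv2
from rig import ctrl
from scipy.spatial.transform import Rotation as Ro
def cam(n):
    c=ctrl.get_calibration(n); K=np.array(c['K'])
    if 'R' in c: return K,np.array(c['R']),np.array(c['t'])
    s=ctrl.sense(); q=s['ee_rot']; T=np.eye(4); T[:3,:3]=Ro.from_quat([q[1],q[2],q[3],q[0]]).as_matrix(); T[:3,3]=s['eef_pos']
    M=np.linalg.inv(T@np.array(c['tool_from_camera'])); return K,M[:3,:3],M[:3,3]
def onz(C,px,z):
    K,R,t=C; o=-R.T@t; d=R.T@np.linalg.inv(K)@np.array([px[0],px[1],1.]); return o+d*(z-o[2])/d[2]
def proj(C,X):
    K,R,t=C; p=K@(R@np.array(X,float)+t); return p[:2]/p[2]
def snap(n,f):
    C=cam(n); im=ctrl.capture(n); cv2.imwrite('pics/'+f+'.png',cv2.cvtColor(im,cv2.COLOR_RGB2BGR)); return C,im
def spot(n,name):
    return [(round(d['position'][0]*512,1),round(d['position'][1]*384,1),round(d['p'],2)) for d in ctrl.spot_in(n,name)][:2]
E
python3 - <<'E'
from h import *
np.set_printoptions(precision=1,suppress=True)
Z=dict(post_top=112,lid_handle=155.5,clip_tooth=61,pointer=55,lid_hinge=105.5,scale_zero=40)
for n in ['top','scene']:
    C,im=snap(n,n+'0'); print(n,-C[1].T@C[2])
    for k,z in Z.items():
        for u in spot(n,k): print(k,u,onz(C,u,z))
print(ctrl.sense())
a=cv2.imread('pics/top0.png');b=cv2.imread('pics/scene0.png')
cv2.imwrite('pics/t.png',cv2.resize(a,(800,600),interpolation=cv2.INTER_CUBIC))
E
```

```text
pics
top [ 469.1   16.1 1740.2]
lid_handle (210.5, 204.3, 0.59) [503.2 166.9 155.5]
clip_tooth (245.5, 206.5, 0.19) [498.3  38.1  61. ]
pointer (248.4, 206.4, 0.38) [498.9  26.8  55. ]
lid_hinge (211.0, 202.1, 0.69) [512.7 169.9 105.5]
scale_zero (230.6, 203.0, 0.61) [511.8  98.   40. ]
scene [1308.6  621.6 1151.9]
post_top (277.0, 183.1, 0.54) [510.7  43.8 112. ]
lid_handle (275.3, 183.7, 0.63) [550.4  65.  155.5]
lid_handle (305.4, 200.5, 0.56) [548.7 196.  155.5]
pointer (275.4, 186.4, 0.39) [485.3  18.1  55. ]
lid_hinge (203.9, 175.7, 0.68) [ 652.2 -206.7  105.5]
lid_hinge (305.8, 196.9, 0.64) [495.2 165.8 105.5]
scale_zero (294.7, 201.1, 0.56) [489.1 116.   40. ]
{'time_s': 0.7, 'joints': array([-1.3,  0.3,  1.5, -0. ,  1.3, -0.2]), 'dq': array([ 0.,  0.,  0., -0., -0.,  0.]), 'tau': array([ -0. , -41.2, -26. ,  -0. ,   0. ,   0. ]), 'eef_pos': array([ 234.4, -469.8,  231.3]), 'ee_rot': array([ 0. ,  0.9, -0.5, -0. ]), 'force': array([ 0.8, -0.8, -0.4]), 'wrist_torque': array([-0.,  0.,  0.]), 'grip_width': 1.0056176488570623}
```

View pics/t.png

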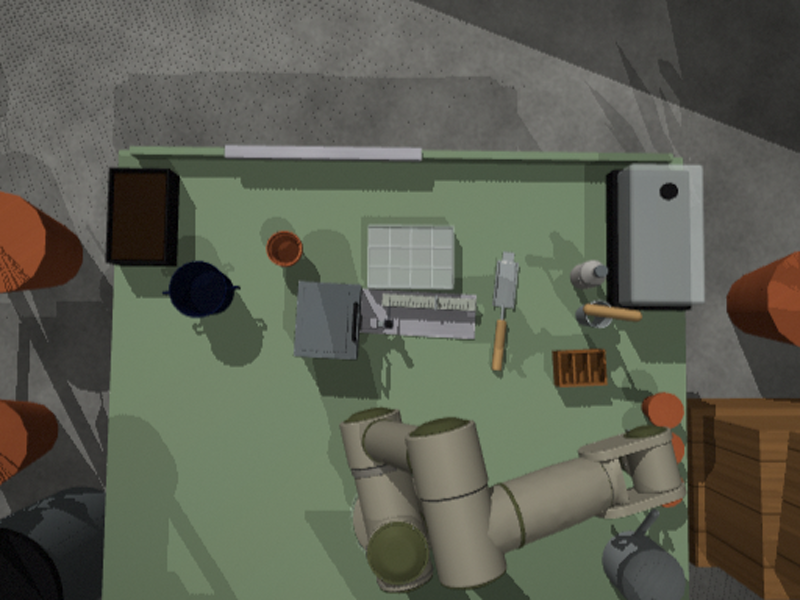

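View pics/scene0.png

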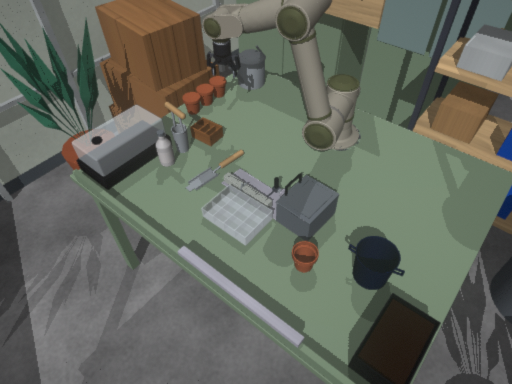

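The top view shows the gauge with its box at about (328,321) of the 800 px picture. The handle is at (356,323), the post at (389,323), and the scale runs from (383,297) to (475,303), so the yaw is slightly negative. The scene view agrees. Next I'll go above the gauge and look with the wrist camera.

```bash
cat >> h.py <<'E'
np.set_printoptions(precision=2,suppress=True)
def pose():
    s=ctrl.sense(); q=s['ee_rot']; return np.array(s['eef_pos']),Ro.from_quat([q[1],q[2],q[3],q[0]])
def goal(yaw): # tool down, tool x along gauge +-y
    y=np.array([-np.sin(yaw),np.cos(yaw),0]); return y
def delta(p,target,R,Rt):
    return R.inv().apply(np.array(target)-p), np.degrees((R.inv()*Rt).as_rotvec())
def Rt(yaw,s=1):
    x=s*np.array([-np.sin(yaw),np.cos(yaw),0]); z=np.array([0,0,-1.]); return Ro.from_matrix(np.array([x,np.cross(z,x),z]).T)
E
python3 - <<'E'
from h import *
C=cam('top')
for p,z in [((328,321),105),((389,323),112),((383,297),40),((475,303),40),((356,323),155),((297,282),113),((295,356),113),((362,286),113)]:
    print(p,onz(C,(p[0]*.64,p[1]*.64),z))
print(ctrl.get_calibration('wrist'))
p,R=pose(); print(p,R.as_matrix())
for s in (1,-1): print(delta(p,[480,60,400],R,Rt(-.06,s)))
E
```

```text
(328, 321) [499.85 173.83 105.  ]
(389, 323) [496.7   24.27 112.  ]
(383, 297) [564.09  40.82  40.  ]
(475, 303) [ 551.73 -194.44   40.  ]
(356, 323) [494.99 102.45 155.  ]
(297, 282) [594.09 250.62 113.  ]
(295, 356) [413.71 251.62 113.  ]
(362, 286) [586.32  91.51 113.  ]
{'K': array([[295.22,   0.  , 257.1 ],
       [  0.  , 295.22, 191.98],
       [  0.  ,   0.  ,   1.  ]]), 'tool_from_camera': array([[   1.  ,    0.  ,   -0.  ,   -0.95],
       [   0.  ,    0.95,    0.3 ,  -75.71],
       [   0.  ,   -0.3 ,    0.95, -142.21],
       [   0.  ,    0.  ,    0.  ,    1.  ]])}
[ 234.36 -469.8   231.29] [[ 0.45 -0.89 -0.  ]
 [-0.89 -0.45  0.  ]
 [-0.    0.   -1.  ]]
(array([-364.42, -456.31, -168.72]), array([  -0.  ,    0.  , -150.05]))
(array([-364.42, -456.31, -168.72]), array([ 0.  ,  0.  , 29.95]))
```

Emit:
play_rows(motion=[[[-15,-18,-20],[0,0,0]],[[-24,-28,-10],[0,0,0]],[[-24,-28,-10],[0,0,0]],[[-24,-28,-10],[0,0,0]],[[-24,-28,-10],[0,0,0]],[[-24,-28,-10],[0,0,0]],[[-24,-28,-10],[0,0,0]],[[-24,-28,-10],[0,0,0]],[[-24,-28,-5],[0,0,0]],[[-24,-28,-5],[0,0,0]],[[-24,-28,0],[0,0,0]],[[-24,-28,0],[0,0,0]],[[-24,-28,0],[0,0,0]],[[-24,-28,0],[0,0,0]],[[-20,-24,0],[0,0,0]],[[0,0,0],[0,0,7]],[[0,0,0],[0,0,7]],[[0,0,0],[0,0,7]],[[0,0,0],[0,0,7]],[[0,0,0],[0,0,2]]], fingers=40, squeeze=30)

```text
time_s: 2.37
eef_pos: [442.7, 22.1, 331.3]
ee_rot: [0.0, -0.683, 0.73, -0.0]
force: [0.7, 1.1, 0.6]
grip_width: 0.466
```

```bash
python3 - <<'E'
from h import *
C,im=snap('wrist','w1'); p,R=pose(); print(p,R.as_matrix())
Z=dict(post_top=112,lid_handle=155.5,clip_tooth=61,pointer=55,lid_hinge=105.5,scale_zero=40)
for k,z in Z.items():
    for u in spot('wrist',k): print(k,u,onz(C,u,z))
print(ctrl.sense()['time_s'])
E
```

```text
[442.72  22.03 331.32] [[-0.07 -1.    0.  ]
 [-1.    0.07 -0.  ]
 [ 0.   -0.   -1.  ]]
post_top (249.7, 119.5, 0.58) [495.72  28.13 112.  ]
lid_handle (127.6, 116.1, 0.79) [510.38 153.91 155.5 ]
clip_tooth (335.6, 63.6, 0.52) [555.08 -86.08  61.  ]
pointer (251.6, 119.3, 0.74) [492.32  27.13  55.  ]
pointer (125.1, 115.3, 0.74) [509.3  200.15  55.  ]
lid_hinge (126.3, 113.2, 0.61) [512.66 176.21 105.5 ]
scale_zero (181.2, 101.9, 0.66) [521.75 124.4   40.  ]
2.7167
```

View pics/w1.png

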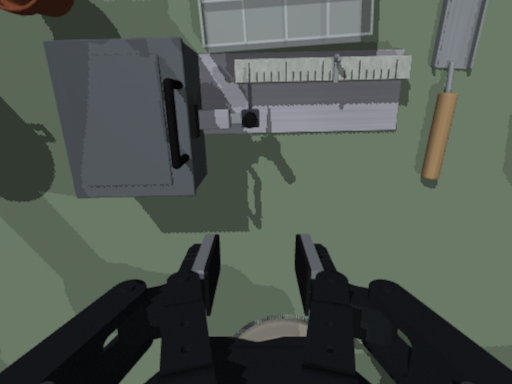

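The wrist view shows the handle bar from (170,84) to (180,163), the post at (250,119), the pointer tip at (250,85), the clip tooth at (337,60), and the scale from (236,82) to (410,79).

```bash
python3 - <<'E'
from h import *
C=cam('wrist')
for n,a,z in [('post',(250,119.5),112),('h1',(170,84),155.5),('h2',(179,163),155.5),('hc',(174.5,123),155.5),('s0',(236,82),40),('s1',(410,79),40),('clip',(337,60),61),('tip',(250,86),55),('lid c1',(183,40),113.5),('c2',(194,192),113.5),('c3',(53,43),113.5),('c4',(72,195),113.5)]:
    print(n,onz(C,a,z))
im=cv2.imread('pics/w1.png')[20:220,30:430]; cv2.imwrite('pics/w1c.png',cv2.resize(im,(800,400),interpolation=cv2.INTER_CUBIC))
E
```

```text
post [495.65  27.98 112.  ]
h1 [538.11 105.32 155.5 ]
h2 [456.75 107.54 155.5 ]
hc [499.53 106.31 155.5 ]
s0 [542.55  45.82  40.  ]
s1 [ 532.02 -193.15   40.  ]
clip [559.98 -87.17  61.  ]
tip [535.57  26.61  55.  ]
lid c1 [585.12  95.81 113.5 ]
c2 [410.08 105.46 113.5 ]
c3 [590.79 239.41 113.5 ]
c4 [415.49 262.11 113.5 ]
```

View pics/w1c.png

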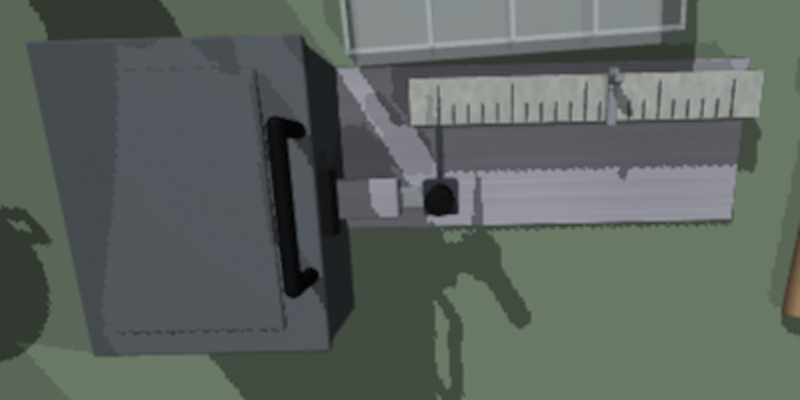

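```bash
python3 - <<'E'
from h import *
p,R=pose(); print(*delta(p,[499.5,106.3,220],R,Rt(-.046,-1)))
a0=np.arctan2(50,145); r=np.hypot(145,50)
ph=1.8*(1-np.cos(np.linspace(0,np.pi,21)))/2*0.5+1.8*np.linspace(0,1,21)*.5
y=-r*np.cos(a0+ph); z=r*np.sin(a0+ph)
c=np.round(np.stack([-y,-z],1)*1); print(np.diff(c,axis=0).astype(int).tolist())
E
```

```text
[-87.62 -51.6  111.3 ] [ 0.  -0.  -0.8]
[[-3, -7], [-3, -9], [-6, -10], [-6, -10], [-9, -11], [-10, -12], [-12, -10], [-14, -10], [-15, -9], [-16, -7], [-17, -5], [-17, -2], [-17, -1], [-16, 0], [-15, 3], [-14, 3], [-11, 4], [-11, 5], [-8, 4], [-7, 4]]
```

Emit:
play_rows(motion=[[[-17,-10,20],[0,0,-0.8]],[[-18,-10,22],[0,0,0]],[[-18,-11,23],[0,0,0]],[[-18,-11,23],[0,0,0]],[[-16,-10,23],[0,0,0]],[[0,0,20],[0,0,0]],[[0,0,10],[0,0,0]],[[0,0,0],[0,0,0]]])

```text
time_s: 3.38
eef_pos: [498.0, 106.2, 188.4]
ee_rot: [-0.001, -0.691, 0.723, 0.001]
force: [0.3, -0.7, 0.5]
grip_width: 0.469
```

```bash
python3 - <<'E'
from h import *
C,im=snap('wrist','w2'); p,R=pose(); print(p)
for k in ['lid_handle']: print(spot('wrist',k))
print(proj(C,[499.5,106.3,155.5]), proj(C,p))
E
```

```text
[498.75 106.02 190.15]
[(163.3, 170.1, 0.9)]
[258.01 219.95] [258.8  246.96]
```

View pics/w2.png

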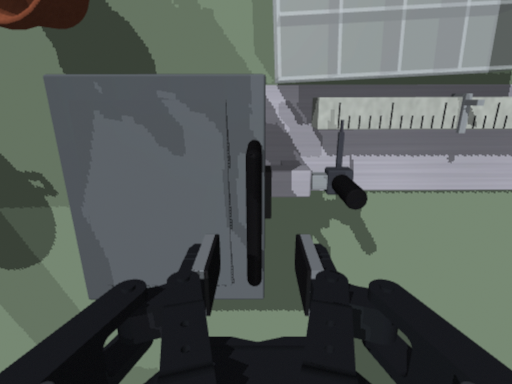

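The wrist view shows the bar from (254,145) to (254,282), midway between the fingers. I'll descend and close.

Emit:
play_rows(motion=[[[-1,-2,18],[0,0,0]],[[-1,-1,20],[0,0,0]],[[0,0,13],[0,0,0]],[[0,0,3],[0,0,0]],[[0,0,0],[0,0,0]]])

```text
time_s: 3.9
eef_pos: [502.4, 107.8, 137.1]
ee_rot: [0.0, -0.69, 0.724, -0.0]
force: [-0.4, 0.1, 0.3]
grip_width: 0.468
```

Emit:
play_rows(motion=[[[0,0,0],[0,0,0]],[[0,0,0],[0,0,0]],[[0,0,0],[0,0,0]],[[0,0,0],[0,0,0]],[[0,0,0],[0,0,0]],[[0,0,0],[0,0,0]]], fingers=4, squeeze=25)

```text
time_s: 4.4
eef_pos: [502.7, 108.2, 137.5]
ee_rot: [0.001, -0.69, 0.723, -0.001]
force: [-1.3, -0.8, 6.8]
grip_width: 0.106
```

Emit:
play_rows(motion=[[[-3,0,-7],[0,0,0]],[[-3,0,-9],[0,0,0]],[[-6,0,-10],[0,0,0]],[[-6,0,-10],[0,0,0]],[[-9,0,-11],[0,0,0]],[[-10,0,-12],[0,0,0]],[[0,0,0],[0,0,0]]])

```text
time_s: 4.98
eef_pos: [504.4, 145.3, 198.5]
ee_rot: [0.001, -0.691, 0.723, -0.002]
force: [-2.1, -10.4, 8.8]
grip_width: 0.105
```

Emit:
play_rows(motion=[[[-11,0,-11],[0,0,0]],[[-14,0,-11],[0,0,0]],[[-15,0,-9],[0,0,0]],[[-16,0,-7],[0,0,0]],[[-17,0,-5],[0,0,0]],[[-17,0,-2],[0,0,0]],[[0,0,0],[0,0,0]]])

```text
time_s: 5.57
eef_pos: [508.4, 237.3, 242.6]
ee_rot: [0.002, -0.691, 0.723, -0.001]
force: [-1.9, -1.6, 11.0]
grip_width: 0.103
```

Emit:
play_rows(motion=[[[-17,0,-2],[0,0,0]],[[-16,0,-1],[0,0,0]],[[-15,0,2],[0,0,0]],[[-14,0,3],[0,0,0]],[[-11,0,4],[0,0,0]],[[-11,0,5],[0,0,0]],[[-8,0,4],[0,0,0]],[[0,0,0],[0,0,0]]])

```text
time_s: 6.23
eef_pos: [512.3, 328.5, 224.5]
ee_rot: [0.0, -0.691, 0.723, 0.0]
force: [2.1, 0.4, 1.3]
grip_width: 0.105
```

```bash
python3 - <<'E'
from h import *
C,im=snap('scene','s2'); p,R=pose(); print(p,ctrl.sense()['force'])
cv2.imwrite('pics/s2c.png',cv2.resize(cv2.imread('pics/s2.png')[80:280,180:400],None,fx=2.7,fy=2.7,interpolation=cv2.INTER_CUBIC))
E
```

```text
[512.24 327.66 224.94] [0.89 0.33 1.26]
```

View pics/s2c.png

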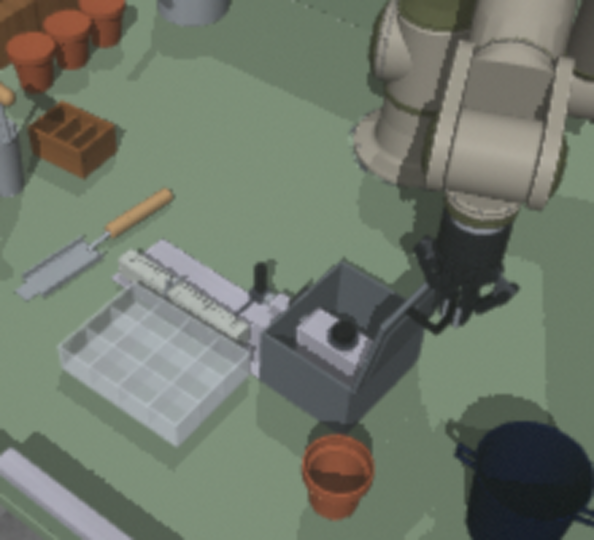

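Emit:
play_rows(motion=[[[0,0,0],[0,0,0]],[[0,0,0],[0,0,0]],[[0,0,0],[0,0,0]],[[0,0,0],[0,0,0]],[[0,0,-15],[0,0,0]],[[0,0,-30],[0,0,0]],[[0,0,-30],[0,0,0]],[[0,0,-30],[0,0,0]],[[0,0,0],[0,0,0]]], fingers=32)

```text
time_s: 7.03
eef_pos: [513.3, 327.1, 336.8]
ee_rot: [0.005, -0.69, 0.724, -0.002]
force: [-1.2, 0.8, -0.7]
grip_width: 0.374
```

Emit:
play_rows(motion=[[[30,0,0],[0,0,0]],[[30,0,0],[0,0,0]],[[30,1,0],[0,0,0]],[[30,1,0],[0,0,0]],[[25,1,0],[0,0,0]],[[5,0,20],[0,0,0]],[[0,0,30],[0,0,0]],[[0,0,30],[0,0,0]],[[0,0,30],[0,0,0]],[[0,0,0],[0,0,0]]], fingers=0)

```text
time_s: 7.87
eef_pos: [499.8, 176.6, 214.9]
ee_rot: [-0.004, -0.69, 0.724, 0.003]
force: [-0.4, 0.3, -0.9]
grip_width: -0.005
```

```bash
python3 - <<'E'
from h import *
C,im=snap('wrist','w3'); p,R=pose(); print(p,ctrl.sense()['force'],spot('wrist','button_top'))
print(proj(C,[502.6,177,90]))
for u in spot('wrist','button_top'): print(onz(C,u,90))
E
```

```text
[501.12 176.88 218.41] [0.2  0.31 1.19] [(255.9, 177.3, 0.74)]
[257.17 179.28]
[504.57 178.09  90.  ]
```

View pics/w3.png

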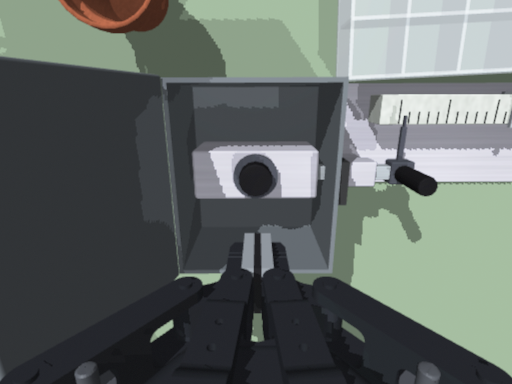

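The lid is open and the button is at (257,178), where I predicted it. I'll press it now.

Emit:
play_rows(motion=[[[0,-2,25],[0,0,0]],[[0,0,35],[0,0,0]],[[0,0,30],[0,0,0]],[[0,0,20],[0,0,0]],[[0,0,10],[0,0,0]],[[0,0,4],[0,0,0]],[[0,0,4],[0,0,0]],[[0,0,3],[0,0,0]],[[0,0,3],[0,0,0]],[[0,0,0],[0,0,0]]])

```text
time_s: 8.85
eef_pos: [505.1, 177.2, 87.1]
ee_rot: [0.001, -0.69, 0.723, -0.001]
force: [0.9, -0.1, 1.4]
grip_width: 0.001
```

Emit:
play_rows(motion=[[[0,0,2],[0,0,0]],[[0,0,2],[0,0,0]],[[0,0,1],[0,0,0]],[[0,0,1],[0,0,0]],[[0,0,0],[0,0,0]],[[0,0,0],[0,0,0]]])

```text
time_s: 9.35
eef_pos: [504.3, 177.1, 80.3]
ee_rot: [-0.0, -0.69, 0.723, 0.0]
force: [1.4, -0.0, 2.0]
grip_width: -0.001
```

Emit:
play_rows(motion=[[[0,0,1],[0,0,0]],[[0,0,1],[0,0,0]],[[0,0,0],[0,0,0]]])

```text
time_s: 9.6
eef_pos: [504.4, 177.2, 79.8]
ee_rot: [0.0, -0.69, 0.723, -0.0]
force: [-3.7, -1.5, 17.5]
grip_width: -0.0
```

Force has risen to 17.5 N at z = 80, so the button has bottomed. Next I'll retreat and go above the post.

Emit:
play_rows(motion=[[[0,0,-20],[0,0,0]],[[0,0,-35],[0,0,0]],[[0,0,-35],[0,0,0]],[[10,0,-20],[0,0,0]],[[35,0,0],[0,0,0]],[[35,1,0],[0,0,0]],[[35,1,0],[0,0,0]],[[30,0,0],[0,0,0]],[[5,0,0],[0,0,0]],[[0,0,0],[0,0,0]],[[0,0,0],[0,0,0]]], fingers=0)

```text
time_s: 10.52
eef_pos: [495.0, 27.8, 188.0]
ee_rot: [-0.0, -0.69, 0.724, 0.001]
force: [0.3, 1.4, 0.5]
grip_width: 0.002
```

Emit:
play_rows(motion=[[[0,0,0],[0,0,0]],[[0,0,0],[0,0,0]],[[0,0,0],[0,0,0]],[[0,0,0],[0,0,0]]], fingers=45)

```text
time_s: 10.85
eef_pos: [495.3, 28.0, 188.2]
ee_rot: [-0.0, -0.691, 0.723, 0.0]
force: [0.1, -0.1, -0.2]
grip_width: 0.524
```

```bash
python3 - <<'E'
from h import *
C,im=snap('wrist','w4'); p,R=pose(); print(p,ctrl.sense()['force'])
for k,z in [('post_top',112),('clip_tooth',61),('pointer',55),('button_top',80)]:
    for u in spot('wrist',k)[:1]: print(k,u,onz(C,u,z))
print(proj(C,[495.7,28,112]),proj(C,[503.5,177.5,80]),proj(C,[503.5,177.5,90]))
E
```

```text
[495.28  27.88 188.26] [ 0.66 -0.5  -0.28]
post_top (2.4, 6.8, 0.61) [635.3  187.63 112.  ]
clip_tooth (382.6, 106.8, 0.61) [559.26 -84.3   61.  ]
pointer (256.2, 182.8, 0.98) [493.56  29.79  55.  ]
button_top (89.6, 188.1, 0.8) [502.45 176.99  80.  ]
[258.12 199.72] [ 88.77 186.99] [ 82.39 190.31]
```

View pics/w4.png

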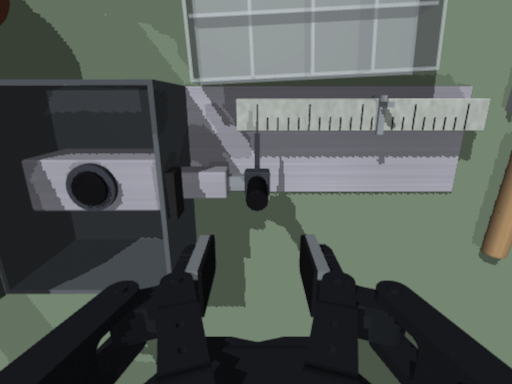

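The button is down: it appears at (89.6,188), which fits z = 80. The post top at (257,200) is centred between the fingers, and the clip is near (381,103). I'll descend and grip.

Emit:
play_rows(motion=[[[0,0,20],[0,0,0]],[[0,0,30],[0,0,0]],[[0,0,30],[0,0,0]],[[0,0,20],[0,0,0]],[[0,0,10],[0,0,0]],[[0,0,0],[0,0,0]],[[0,0,0],[0,0,0]]])

```text
time_s: 11.68
eef_pos: [495.7, 27.3, 78.9]
ee_rot: [0.0, -0.69, 0.723, -0.0]
force: [-0.2, 0.3, 0.4]
grip_width: 0.53
```

Emit:
play_rows(motion=[[[0,0,0],[0,0,0]],[[0,0,0],[0,0,0]],[[0,0,0],[0,0,0]],[[0,0,0],[0,0,0]],[[0,0,0],[0,0,0]],[[0,0,0],[0,0,0]]], fingers=8, squeeze=45)

```text
time_s: 12.18
eef_pos: [496.1, 27.7, 79.7]
ee_rot: [0.001, -0.69, 0.724, -0.001]
force: [-0.8, 3.2, 5.7]
grip_width: 0.193
```

Emit:
play_rows(motion=[[[2,0,0],[0,0,0]],[[2,0,0],[0,0,0]],[[0,0,0],[0,0,0]]])

```text
time_s: 12.43
eef_pos: [495.9, 23.6, 79.6]
ee_rot: [0.001, -0.69, 0.724, -0.001]
force: [-0.1, 4.0, 6.0]
grip_width: 0.198
```

The arm moves freely, with only the 4 N spring pulling. I'll draw it to about 105 mm.

Emit:
play_rows(motion=[[[5,0,0],[0,0,0]],[[10,0,0],[0,0,0]],[[12,0,0],[0,0,0]],[[12,0,0],[0,0,0]],[[12,0,0],[0,0,0]],[[12,0,0],[0,0,0]],[[12,0,0],[0,0,0]],[[10,0,0],[0,0,0]],[[8,0,0],[0,0,0]],[[5,0,0],[0,0,0]],[[3,0,0],[0,0,0]],[[0,0,0],[0,0,0]],[[0,0,0],[0,0,0]]])

```text
time_s: 13.52
eef_pos: [491.3, -77.4, 79.7]
ee_rot: [0.001, -0.69, 0.724, -0.001]
force: [0.9, 3.3, 5.6]
grip_width: 0.199
```

```bash
python3 - <<'E'
from h import *
C,im=snap('wrist','w5'); p,R=pose(); print(p,ctrl.sense()['force'],C[0])
print('spots',[(k,spot('wrist',k)[:1]) for k in ('clip_tooth','pointer','post_top')])
g=np.array([-.046,-.999,0])
for dx,z in [(57,55),(72,61),(57,40),(72,40)]:
    X=np.array([p[0],p[1],z])+dx*np.array([.999,-.046,0]); print(dx,z,proj(C,X),proj(C,X+10*g)-proj(C,X))
cv2.imwrite('pics/w5c.png',cv2.resize(cv2.imread('pics/w5.png')[60:260,170:370],(600,600),interpolation=cv2.INTER_CUBIC))
E
```

```text
[491.34 -77.33  79.65] [1.22 3.71 5.42] [[295.22   0.   257.1 ]
 [  0.   295.22 191.98]
 [  0.     0.     1.  ]]
spots [('clip_tooth', [(276.3, 122.1, 0.8)]), ('pointer', []), ('post_top', [(260.7, 261.9, 0.83)])]
57 55 [258.11 133.86] [17.91 -0.03]
72 61 [258.13 106.09] [19.08 -0.03]
57 40 [258.04 131.18] [16.47 -0.03]
72 40 [258.02 105.44] [16.89 -0.03]
```

View pics/w5c.png

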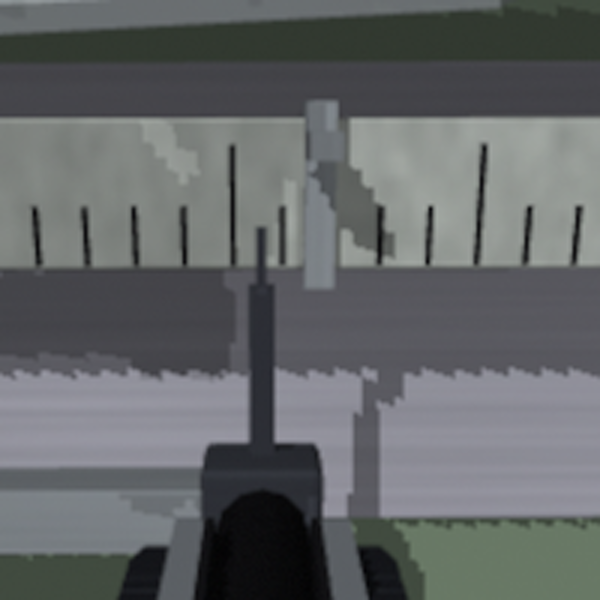

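The crop shows the pointer tip at column 257 and the clip at about 276.8, so roughly 10.5 mm remains.

Emit:
play_rows(motion=[[[3,0,0],[0,0,0]],[[4,0,0],[0,0,0]],[[2.5,0,0],[0,0,0]],[[1,0,0],[0,0,0]],[[0,0,0],[0,0,0]],[[0,0,0],[0,0,0]]])

```text
time_s: 14.22
eef_pos: [490.9, -87.8, 79.6]
ee_rot: [0.001, -0.69, 0.724, -0.001]
force: [1.3, 4.5, 5.7]
grip_width: 0.2
```

```bash
python3 - <<'E'
from h import *
C,im=snap('wrist','w6'); p,R=pose(); print(p,ctrl.sense()['force'])
print('spots',[(k,spot('wrist',k)[:1]) for k in ('clip_tooth','pointer','post_top')])
cv2.imwrite('pics/w6c.png',cv2.resize(cv2.imread('pics/w6.png')[80:180,210:310],(600,600),interpolation=cv2.INTER_NEAREST))
E
```

```text
[490.86 -87.76  79.65] [0.58 4.51 5.5 ]
spots [('clip_tooth', [(255.9, 118.8, 0.88)]), ('pointer', [(192.4, 232.1, 0.71)]), ('post_top', [(258.1, 264.0, 0.7)])]
```

View pics/w6c.png

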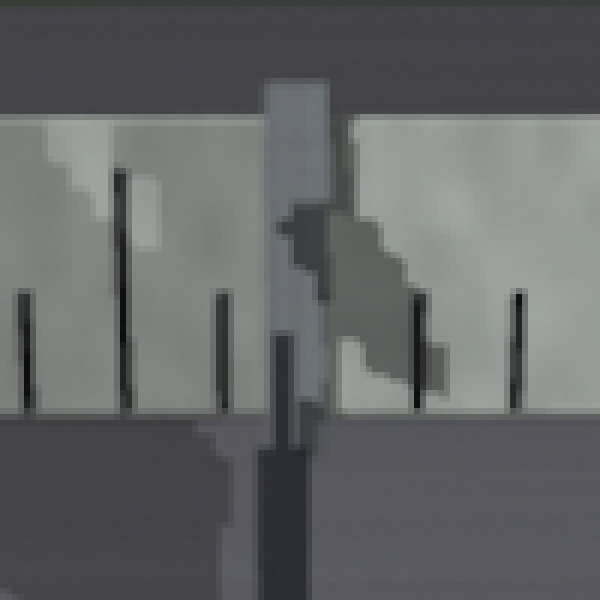

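The pointer is at column 257.2 and the clip centre at 259.4, so 1.2 mm remains.

Emit:
play_rows(motion=[[[0.7,0,0],[0,0,0]],[[0.5,0,0],[0,0,0]],[[0,0,0],[0,0,0]],[[0,0,0],[0,0,0]],[[0,0,0],[0,0,0]],[[0,0,0],[0,0,0]]])

```text
time_s: 14.92
eef_pos: [490.8, -88.8, 79.7]
ee_rot: [0.001, -0.69, 0.724, -0.001]
force: [1.1, 5.4, 5.4]
grip_width: 0.196
```

```bash
python3 - <<'E'
from h import *
C,im=snap('wrist','w7'); p,R=pose(); print(p,ctrl.sense()['force'])
print('spots',spot('wrist','clip_tooth')[:1])
a=cv2.resize(cv2.imread('pics/w7.png')[80:180,210:310],(400,400),interpolation=cv2.INTER_NEAREST)
ctrl.capture('scene'); C2,_=snap('scene','s7')
b=cv2.resize(cv2.imread('pics/s7.png')[100:250,190:340],(400,400),interpolation=cv2.INTER_CUBIC)
cv2.imwrite('pics/f.png',np.hstack([a,b]))
E
```

```text
[490.83 -88.86  79.66] [2.36 4.59 6.28]
spots [(258.6, 120.2, 0.78)]
```

View pics/f.png

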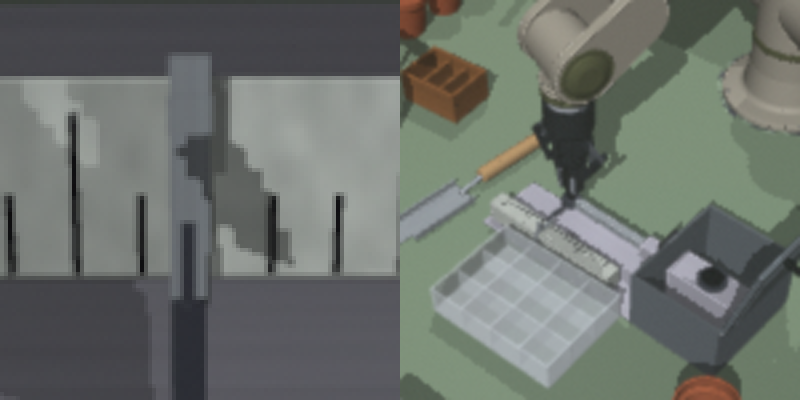

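The pointer is now within about 0.3 mm of the clip's centre, the clip sits at the same ticks as before, the lid is open and the button is down. I'll hand it in.

```bash
python3 -c "
from rig import ctrl
s=ctrl.sense();print(s['time_s'],s['force'],s['grip_width']);print(ctrl.finish_job())"
```

```text
15.1167 [1.59285697 3.64278024 5.73420049] 0.19608538907169218
the job is handed in; nothing more can be done
None
```

The job is handed in at about 15 s, with the gripper still holding the arm by its post at the clip's mark. The interface gives no verdict.

- **Lid:** I flipped it back by its handle, past upright, and let it drop onto its stop. The last picture shows it open.
- **Button:** I pressed it until it bottomed at about z = 80 mm with 17.5 N on the tool. A wrist picture taken afterwards matched the fully-down height.
- **Arm:** It came out freely, with only the 4–5 N spring pulling on the gripper. It is drawn out about 117 mm.
- **Pointer:** In the last close-up its tip is within about 0.3 mm of the clip's centre.
- **Clip and bench:** The clip sits at the same ticks as before, and I touched nothing else.

Two measurements disagreed. Early views from farther off put the clip at 109–118 mm, because viewing angle blurs it from there, so I set the final position from the close-up. The pointer detector also gave a false hit or none in the last views, so I read the pointer by eye from enlarged crops.

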